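# Sort pepper grinders at the jar rail

### The job

Sort the three steel pepper grinders by trying each one at the flared mouth of the light wooden jar rail, gently pushing its body into the mouth. Slide those that fit right in, one behind the other, until they are wholly between the straight rails; stand the one that is too wide upright on the chopping board, well clear of its edges. Let go of everything, do not force the rail, and leave the mug, the tin and the garlic where they are.

Things in the scene. Friction and masses are not known exactly. Their poses are not given: they have to be found in the camera images.
- grinder_a: one of three upright pepper grinders, alike but for body width: plain steel body 60 mm high, 48 mm in diameter on two of them, 60 mm on the other (try them to find out which); dark neck 28 mm in diameter, 60 to 76 mm above the foot; black head 32 mm in diameter, 76 to 126 mm. About 0.22 kg. Origin: centre of the underside; z up its axis, yaw means nothing
- grinder_b: one of three upright pepper grinders, alike but for body width: plain steel body 60 mm high, 48 mm in diameter on two of them, 60 mm on the other (try them to find out which); dark neck 28 mm in diameter, 60 to 76 mm above the foot; black head 32 mm in diameter, 76 to 126 mm. About 0.22 kg. Origin: centre of the underside; z up its axis, yaw means nothing
- grinder_c: one of three upright pepper grinders, alike but for body width: plain steel body 60 mm high, 48 mm in diameter on two of them, 60 mm on the other (try them to find out which); dark neck 28 mm in diameter, 60 to 76 mm above the foot; black head 32 mm in diameter, 76 to 126 mm. About 0.22 kg. Origin: centre of the underside; z up its axis, yaw means nothing
- rail: light wooden jar rail fixed to the worktop, 150 mm long, 74 mm high. Origin on the worktop under its middle; x along the lane from the flared mouth (-x end) to the end stop (face at x = +68 mm), z up. Straight walls 52 mm apart from x = -57 mm to the stop; the worktop is the floor. Lips on them, 67 to 74 mm high, leave a slot 38 mm wide for a grinder's neck; bodies enter only by the mouth
- rail_throat (a point): worktop point in the middle of the throat (rail x = -57 mm, axes as the rail); in front of it, from x = -72 mm, flared walls narrow from 69 to 52 mm. A 48 mm body slides in with 2 mm play each side: wholly between the straight walls with its axis beyond rail x = -33 mm, at the stop at +44 mm. A 60 mm body jams in the flare with its axis near rail x = -72 mm
- board: wooden chopping board, 180 mm (its x) by 260 mm (its y) and 21 mm thick, lying fixed on the worktop; origin at the centre of its underside, z up
- mug: white mug, 97 mm high, at the back; leave alone. Origin at the centre of its underside
- tin: food tin, 75 mm in diameter, 58 mm high, at the back; leave alone. Origin at the centre of its underside
- garlic: bulb of garlic, 58 mm, at the back; leave alone. Origin at the centre of its underside
Not all that is in view belongs to the job. Leave any blue look-alike of the grinder_a alone.

How it is judged:
By the outcome, as a careful person would: the job done as asked, in the order asked, and still so for the second after the job is handed in, with the robot touching nothing.
It also fails if it takes over 72 s, if anything falls off the work surface, if the arm or the gripper's body presses on something with over 40 N, if the wrist force passes 120 N, or if a joint passes its speed limit or range.

### The arm

A 6-joint arm with a two-finger parallel gripper is mounted at the origin on a cart in front of the work surface, level with it; the furniture and walls round the work are solid. World frame = base frame: x ahead of the robot, y to its left, z up, the work surface at z = 0. Lengths are in m, angles in rad, forces in N, time in s.
With the tool pointing down it reaches from about 0.35 to 0.875 m from the base axis. Payload 4.2 kg.
Tool frame: the origin (TCP) lies on the centre line of the jaws, within the pads' length; the fingertips stand 11 mm ahead of it and the grasp point (between the pads) lies 8 mm behind it; z points along the fingers, y is the line along which they close (so a half turn about z gives the same grasp; the last joint's range is limited). The gripper opens to 85 mm and grips with 20 to 120 N. Pads are 22 mm wide; open, the fingers measure 114 mm over their backs; the gripper's body (76 mm by 85 mm) begins 54 mm behind the grasp point. The pads swing forward as they close: fully open they stand 13 mm farther back than shut.
Start: joints at [-0.95, 0.385, 0.008, 0, -1.194, -0.259], TCP at [0.221, -0.585, 0.242] pointing down, gripper open.
Joint ranges: [-3.14, 3.14], [-1.21, 2.06], [-1.07, 1.41], [-3.16, 2.05], [-2.99, -0.16], [-3.1, 3.1]. Speed limits (rad/s): [2.79, 2.79, 3.14, 3.14, 3.14, 3.14].

### API

Orientations are given as [roll, pitch, yaw] about the fixed x, y, z axes, in that order (R = Rz(yaw) Ry(pitch) Rx(roll)).
In Python, from workcell import read_state, viewer, bot gives the robot as it stands.
- The arm moves only by the tool move_arm, never from a script. Its argument "steps" is a list of rows, each a list of 3 entries, a list of its own where there are three numbers: the shift along the tool's x, y, z in m, then the turn about the tool's z in rad, then the finger opening in m, from 0 to 0.0854. A call has 1 to 20 rows; each row is the pose to reach, as a shift and turn from the pose commanded when the call began, along the tool's axes at that moment; what a row does not reach only later rows make up. A row lasts 1/12 s, in which the tool goes at most 41.7 mm and 7.16 degrees, less where a joint would pass 70% of its speed; a pose out of reach is approached as far as the arm can. A call with a gripper value outside its range is refused whole. The fingers move at their own pace and stop on an object; the grip force is fixed at half the most. Time passes only in rows, so rows that repeat a pose let the fingers close. It gives the time, the measured TCP pose, the force, the opening and the grip force at its end, in the units of the state.
- read_state(): the state, without advancing time (a new reading comes with each control period).
- viewer.capture(name): name is "side" or "top"; returns a dict with "image" (420x560x3 uint8, blue, green, red), "depth" (420x560 float32, m along the optical axis (not along the pixel's ray), 0 where there is no reading), "vertical_fov" (degrees; the focal length in pixels is half the picture's height over the tangent of half this angle, whatever the lens; pixels are square), "cx", "cy" (the principal point, pixels), "world_from_camera" (4x4, takes a point from camera to world coordinates). Camera axes: x right, y down, z forward; pixel columns grow to the right and rows downward; lengths in m; the calibration is good to about 2 mm. A picture is of the moment at which its call begins.
- bot.finish_job(): hands the job in; it is judged then, once.
The state is a dict: "time_s": time; "joint_positions": joint angles; "joint_vel": joint speeds; "effort": joint torques, N m; "eef_pos": TCP position; "orientation": TCP orientation; "wrist_force": force on the tool from outside, world axes, zero at the start; "wrist_torque": the same for the moment, N m; "finger_gap": finger opening in m; "grip_force": force on a finger pad.
Only numpy, scipy, OpenCV 4.12 (cv2) and the standard library are available. Lean on these libraries where they do the work, as an engineer would, in place of code of your own. Each camera call takes 0.05 s, during which the arm holds its last target. There are 200 camera calls.

## Working session

There is one attempt and no reset: what is moved stays moved. The work goes in short steps, Python scripts to look and compute and a tool call to move; the robot and the scene stay as the last step left them, time stands still between calls to the robot, and variables do not carry over. Pictures are saved under pics/ and viewed, at most 10 in all, crops included, and the job is handed in when it is done.

Besides the shell and the picture viewer there is one more tool, called after "Emit:" by a JSON object that holds its "api" and its "payload". move_arm: Moves the arm, as the interface text tells. Its arguments: {"type":"object","properties":{"steps":{"type":"array"}},"required":["steps"]}

```bash
mkdir -p pics; ls
cat > h.py <<'E'
import numpy as np, cv2
from workcell import read_state, viewer, bot
def cap(n):
    d=viewer.capture(n); im=d["image"]; z=d["depth"]; H,W=z.shape
    f=H/2/np.tan(np.radians(d["vertical_fov"])/2)
    v,u=np.mgrid[:H,:W]
    P=np.stack([(u-d["cx"])/f*z,(v-d["cy"])/f*z,z,np.ones_like(z)],-1)@np.array(d["world_from_camera"]).T
    P=P[...,:3].copy(); P[z==0]=np.nan
    return im,P,d
E
python3 - <<'E'
from h import *
for n in("top","side"):
    im,P,d=cap(n); cv2.imwrite(f"pics/{n}0.png",im); np.save(n+"0.npy",P)
    print(n,np.round(np.array(d["world_from_camera"]),3).tolist(),d["vertical_fov"])
s=read_state(); print(s)
E
```

```text
pics
top [[-0.023, -0.988, 0.156, 0.369], [-1.0, 0.026, 0.016, 0.044], [-0.02, -0.155, -0.988, 1.25], [0.0, 0.0, 0.0, 1.0]] 42.155055206248804
side [[-0.971, 0.182, -0.156, 0.759], [0.24, 0.741, -0.628, 0.861], [0.002, -0.647, -0.763, 1.023], [0.0, 0.0, 0.0, 1.0]] 47.23945757882172
{'time_s': 0.1, 'joint_positions': array([-9.50422612e-01,  3.85512093e-01,  6.78447274e-03, -4.28867596e-04,
       -1.19401483e+00, -2.58609949e-01]), 'joint_vel': array([-5.76076345e-05, -2.19786069e-03,  2.82716733e-03,  2.84091076e-03,
        7.59341586e-04,  9.71901085e-04]), 'effort': array([-6.35153501e-04, -3.93320203e+01,  1.88930476e+01,  4.19807285e+00,
       -2.62677298e-03,  2.00138982e-05]), 'eef_pos': array([ 0.22105219, -0.58407761,  0.24132089]), 'orientation': array([ 3.13960931e+00, -1.12479251e-04, -2.77998696e+00]), 'wrist_force': array([-0.25304877, -0.19177135,  0.52725266]), 'wrist_torque': array([ 0.00038696, -0.02111318, -0.00598368]), 'grip_force': 0.0, 'finger_gap': 0.08519856079504248}
```

View pics/top0.png

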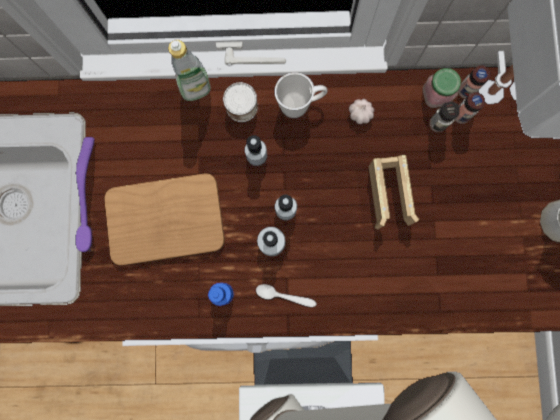

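View pics/side0.png

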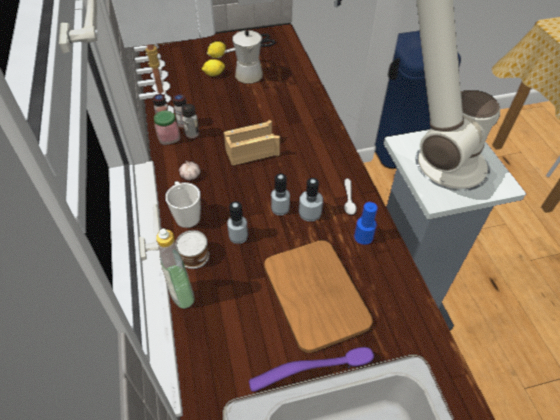

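The top view shows three steel grinders with black heads at (256,150), (286,207) and (271,241). The blue look-alike is at (220,294), and the dark-capped spice jars at about (445,115), (468,107) and (475,80) are not part of the job. The rail is at (393,190), with its mouth towards the bottom, and the board is at (165,220). Next I'll measure positions and confirm with one crop.

```bash
cat > m.py <<'E'
from h import *
from scipy.optimize import least_squares
def circ(xy):
    c0=np.r_[xy.mean(0),.02]
    r=least_squares(lambda p:np.hypot(*(xy-p[:2]).T)-p[2],c0,loss='soft_l1',f_scale=.001)
    return r.x
def grinders(guess,P2):
    for g in guess:
        Q=np.concatenate([p[(np.hypot(p[...,0]-g[0],p[...,1]-g[1])<.05)] for p in P2])
        h=Q[(Q[:,2]>.118)]; c=np.median(h[:,:2],0)
        # head + body side points
        b=Q[(Q[:,2]>.01)&(Q[:,2]<.05)]; hd=Q[(Q[:,2]>.085)&(Q[:,2]<.12)]
        print(np.round(g,3),'topmid',np.round((h[:,:2].min(0)+h[:,:2].max(0))/2,4),len(h),'zmax',round(Q[:,2].max(),4),
          'head',np.round(circ(hd[:,:2]),4),'body',np.round(circ(b[:,:2]),4),len(b))
E
python3 - <<'E'
from m import *
T=np.load("top0.npy");S=np.load("side0.npy")
for p in[(256,143),(286,201),(270,237),(220,294)]: print(p,np.round(T[p[1],p[0]],3))
grinders([T[v,u][:2] for u,v in[(256,143),(286,201),(270,237)]],[T,S])
# rail: points z .069-.08
Q=T.reshape(-1,3); c=T[190,393][:2]
R=Q[(Q[:,2]>.069)&(Q[:,2]<.08)&(np.hypot(Q[:,0]-c[0],Q[:,1]-c[1])<.14)]
print(len(R),cv2.minAreaRect((R[:,:2]*1000).astype(np.float32)))
h,xe,ye=np.histogram2d(R[:,0],R[:,1],bins=[np.arange(R[:,0].min(),R[:,0].max()+.006,.006),np.arange(R[:,1].min(),R[:,1].max()+.004,.004)])
print(xe[0],ye[0])
for i in range(len(h)-1,-1,-1): print(round(xe[i],3),''.join('.' if x==0 else '#' for x in h[i]))
c=T[220,165][:2]
B=Q[(Q[:,2]>.014)&(Q[:,2]<.03)&(np.hypot(Q[:,0]-c[0],Q[:,1]-c[1])<.19)]
print(cv2.minAreaRect((B[:,:2]*1000).astype(np.float32)))
im=cv2.imread("pics/top0.png"); cv2.imwrite("pics/crop.png",cv2.resize(im[130:315,190:430],None,fx=3.2,fy=3.2,interpolation=cv2.INTER_CUBIC))
E
```

```text
(256, 143) [0.671 0.106 0.126]
(286, 201) [0.544 0.045 0.129]
(270, 237) [0.47  0.08  0.127]
(220, 294) [0.356 0.184 0.127]
[0.671 0.106] topmid [0.6735 0.1103] 295 zmax 0.1329 head [0.6735 0.1104 0.015 ] body [0.6739 0.1102 0.0232] 255
[0.544 0.045] topmid [0.544  0.0454] 288 zmax 0.133 head [0.5441 0.0444 0.0156] body [0.5442 0.0443 0.0237] 211
[0.47 0.08] topmid [0.4683 0.0806] 294 zmax 0.1343 head [0.4684 0.0792 0.0152] body [0.4685 0.0784 0.0293] 238
1005 ((571.489990234375, -191.50071716308594), (149.11512756347656, 83.54534912109375), 4.056331634521484)
0.49458089420838336 -0.23785914948029063
0.645 .....####..............
0.639 ....#####.#.##.########
0.633 ....#####...#....######
0.627 ....#####........######
0.621 ....#####.........#####
0.615 ...######.........####.
0.609 ...#####.........#####.
0.603 ....####.........#####.
0.597 ...#####.........#####.
0.591 ...#####.........#####.
0.585 ...#####........######.
0.579 ...#####.........####..
0.573 ...#####........#####..
0.567 ...####.........#####..
0.561 ..#####.........#####..
0.555 ..#####.........#####..
0.549 ..#####.........#####..
0.543 ..#####.........#####..
0.537 ..#####........######..
0.531 ..#####........#####...
0.525 .######........#####...
0.519 .#####.........#####...
0.513 .#####.........#####...
0.507 ####...........#####...
0.501 ###..............####..
0.495 .#...............####..
((523.3828125, 354.1766357421875), (180.79908752441406, 315.2519226074219), 7.324045658111572)
```

View pics/crop.png

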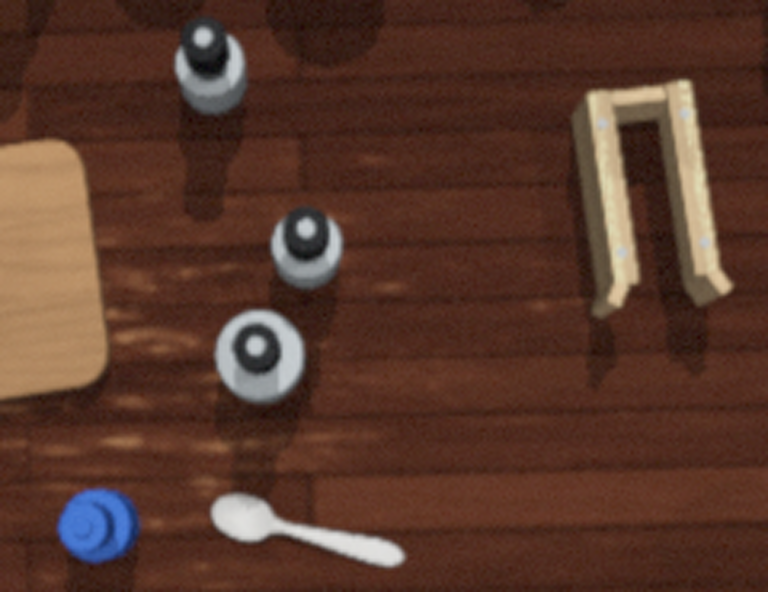

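The crop shows the three steel grinders at (208,60), (306,245) and (258,350), each with a steel body and a black head. The blue one at (98,525) is the look-alike and stays put. The mouth of the rail faces the robot, at crop (660,290). Next is a precise fit of the rail and board.

Run:
```python
from m import *
for n in("top","side"):
    P=np.load(n+"0.npy").reshape(-1,3)
    Q=P[(abs(P[:,0]-.571)<.1)&(abs(P[:,1]+.19)<.07)&(P[:,2]>.066)&(P[:,2]<.082)]
    # rail model: fit top surface: straight walls inner edge at 19 (lips), outer edges; use per-side mean lines
    out=[]
    S=Q[(Q[:,0]>.525)&(Q[:,0]<.625)]
    a=.09; c=-.191
    for it in range(5):
        t=S[:,0]-.571; e=S[:,1]-c-a*t
        L=S[e>.01];R=S[e<-.01]
        A=np.r_[np.c_[L[:,0]-.571,np.ones(len(L)),np.zeros(len(L))],np.c_[R[:,0]-.571,np.zeros(len(R)),np.ones(len(R))]]
        s,*_=np.linalg.lstsq(A,np.r_[L[:,1],R[:,1]],rcond=None); a=s[0]; c=(s[1]+s[2])/2
    psi=np.arctan(a)
    l=(Q[:,0]-.571)*np.cos(psi)+(Q[:,1]-c)*np.sin(psi); e=-(Q[:,0]-.571)*np.sin(psi)+(Q[:,1]-c)*np.cos(psi)
    m=abs(l)<.045
    print(n,'psi',psi,'c',c,s[1]-s[2],'l range',np.percentile(l,[.5,1,99,99.5]),'left',np.percentile(e[m&(e>0)],[2,98]),'right',np.percentile(e[m&(e<0)],[2,98]),np.median(Q[:,2]))
    B=P[(P[:,2]>.012)&(P[:,2]<.03)&(P[:,0]>.38)&(P[:,0]<.66)&(P[:,1]>.17)&(P[:,1]<.5)]
    print(' board',len(B),[np.round(np.percentile(B[:,k],[1,50,99]),3) for k in(0,1)], np.median(B[:,2]))
```

```text
top psi 0.09292358302907044 c -0.1900148232368108 0.055268126257738 l range [-0.07311777 -0.07163284  0.07286095  0.07348894] left [0.01879334 0.03536911] right [-0.03614428 -0.01931302] 0.0731589412644682
 board 8798 [array([0.433, 0.525, 0.62 ]), array([0.198, 0.327, 0.457])] 0.020324864064351078
side psi 0.09562663172907314 c -0.19143424630128308 0.05631707501461877 l range [-0.06935576 -0.06888849  0.07490172  0.07513556] left [0.01673577 0.03657951] right [-0.03840441 -0.01906424] 0.07386968251445397
 board 7464 [array([0.434, 0.53 , 0.622]), array([0.197, 0.339, 0.456])] 0.021290544809501877
```

Emit:
{"api": "move_arm", "payload": {"steps": [[[-0.5244,0.4736,0.07],0.2676,0.06],[[-0.5244,0.4736,0.07],0.2676,0.06],[[-0.5244,0.4736,0.07],0.2676,0.06],[[-0.5244,0.4736,0.07],0.2676,0.06],[[-0.5244,0.4736,0.07],0.2676,0.06],[[-0.5244,0.4736,0.07],0.2676,0.06],[[-0.5244,0.4736,0.07],0.2676,0.06],[[-0.5244,0.4736,0.07],0.2676,0.06],[[-0.5244,0.4736,0.07],0.2676,0.06],[[-0.5244,0.4736,0.07],0.2676,0.06],[[-0.5244,0.4736,0.07],0.2676,0.06],[[-0.5244,0.4736,0.07],0.2676,0.06],[[-0.5244,0.4736,0.07],0.2676,0.06],[[-0.5244,0.4736,0.07],0.2676,0.06],[[-0.5244,0.4736,0.07],0.2676,0.06],[[-0.5244,0.4736,0.07],0.2676,0.06],[[-0.5244,0.4736,0.07],0.2676,0.06],[[-0.5244,0.4736,0.07],0.2676,0.06],[[-0.5244,0.4736,0.07],0.2676,0.06],[[-0.5244,0.4736,0.07],0.2676,0.06]]}}

```text
time_s: 1.77
eef_pos: [0.5434, 0.044, 0.1716]
orientation: [-3.141, -0.002, -3.047]
wrist_force: [0.1, 0.2, -0.1]
finger_gap: 0.0598
grip_force: 0.0
```

Emit:
{"api": "move_arm", "payload": {"steps": [[[0,0,0.03],0,0.06],[[0,0,0.055],0,0.06],[[0,0,0.07],0,0.06],[[0,0,0.0775],0,0.06],[[0,0,0.0775],0,0.06],[[0,0,0.0775],0,0.02],[[0,0,0.0775],0,0.02],[[0,0,0.0775],0,0.02],[[0,0,0.0775],0,0.02],[[0,0,0.0775],0,0.02],[[0,0,0.0775],0,0.02],[[0,0,0.0775],0,0.02]]}}

```text
time_s: 2.77
eef_pos: [0.545, 0.0443, 0.0964]
orientation: [3.142, 0.003, -3.047]
wrist_force: [-1.1, -0.8, 6.7]
finger_gap: 0.0311
grip_force: 59.3
```

Emit:
{"api": "move_arm", "payload": {"steps": [[[0,0,-0.004],0,0.02],[[0,0,-0.01],0,0.02],[[0.012,-0.02,-0.015],0,0.02],[[0.03,-0.05,-0.015],0,0.02],[[0.05,-0.08,-0.015],0,0.02],[[0.07,-0.11,-0.015],0,0.02],[[0.09,-0.14,-0.015],0,0.02],[[0.105,-0.17,-0.015],0,0.02],[[0.115,-0.2,-0.012],0,0.02],[[0.12,-0.22,-0.008],0,0.02],[[0.125,-0.232,-0.006],0,0.02],[[0.125,-0.2365,-0.005],0,0.02],[[0.125,-0.2365,-0.005],0,0.02],[[0.125,-0.2365,-0.005],0,0.02]]}}

```text
time_s: 3.93
eef_pos: [0.4419, -0.2029, 0.0998]
orientation: [3.141, -0.0, -3.048]
wrist_force: [-0.4, -0.5, -3.1]
finger_gap: 0.0309
grip_force: 59.7
```

Run:
```python
from m import *
im,T,d=cap("top");im2,S,d=cap("side"); cv2.imwrite("pics/t1.png",im)
for n,P in(("t",T),("s",S)):
    Q=P.reshape(-1,3);Q=Q[(np.hypot(Q[:,0]-.443,Q[:,1]+.203)<.04)]
    b=Q[(Q[:,2]>.012)&(Q[:,2]<.055)]
    if len(b)>20: 
        c=circ(b[:,:2]); dx,dy=c[0]-.571,c[1]+.1907
        print(n,c,len(b),'l',dx*.9956+dy*.0939,'e',-dx*.0939+dy*.9956, b[:,2].min())
crop=cv2.resize(im[170:300,340:450],None,fx=4,fy=4); crop2=cv2.resize(im2[100:230,200:340],None,fx=4,fy=4)
cv2.imwrite("pics/c1.png",np.hstack([crop,np.zeros((520,0,3),np.uint8)])); cv2.imwrite("pics/c1s.png",crop2)
s=read_state();print(s["eef_pos"],s["wrist_force"])
```

```text
t [ 0.4396615  -0.20027875  0.02324623] 27 l -0.13166005940879125 e 0.002796084057036862 0.01232670353733667
s [ 0.44179028 -0.20371944  0.02351377] 164 l -0.12986372340823224 e -0.0008293629955825488 0.01206135316535284
[ 0.44222151 -0.20245197  0.09996349] [-1.33560384 -0.87894267 -2.30503158]
```

View pics/c1s.png

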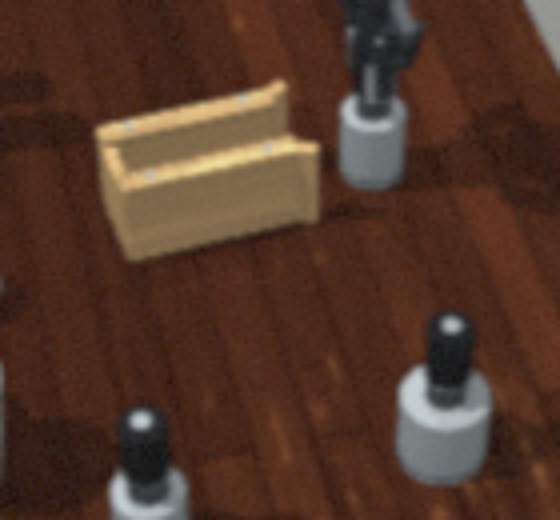

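The picture shows the grinder held upright in front of the mouth, crop (370,140), and lined up with the lane at about (200,130). I'll push it in gently.

Emit:
{"api": "move_arm", "payload": {"steps": [[[-0.012,0,0],0,0.02],[[-0.025,0,0],0,0.02],[[-0.035,0,0],0,0.02],[[-0.042,0,0],0,0.02],[[-0.048,0,0],0,0.02],[[-0.054,0,0],0,0.02],[[-0.06,0,0],0,0.02],[[-0.066,0,0],0,0.02],[[-0.072,0,0],0,0.02],[[-0.078,0,0],0,0.02],[[-0.084,0,0],0,0.02],[[-0.084,0,0],0,0.02]]}}

```text
time_s: 5.03
eef_pos: [0.527, -0.1955, 0.0999]
orientation: [-3.141, 0.002, -3.047]
wrist_force: [0.1, -3.1, -4.5]
finger_gap: 0.0306
grip_force: 59.5
```

It fits, with no resistance along the lane. Sliding on towards the stop, then lowering.

Emit:
{"api": "move_arm", "payload": {"steps": [[[-0.008,-0.0007,0],0,0.02],[[-0.018,-0.0007,0],0,0.02],[[-0.028,-0.0007,0],0,0.02],[[-0.038,-0.0007,0],0,0.02],[[-0.048,-0.0007,0],0,0.02],[[-0.058,-0.0007,0],0,0.02],[[-0.068,-0.0007,0],0,0.02],[[-0.076,-0.0007,0],0,0.02],[[-0.081,-0.0007,0],0,0.02],[[-0.083,-0.0007,0.002],0,0.02],[[-0.083,-0.0007,0.004],0,0.02],[[-0.083,-0.0007,0.004],0,0.02]]}}

```text
time_s: 6.03
eef_pos: [0.6091, -0.188, 0.0964]
orientation: [-3.141, 0.002, -3.047]
wrist_force: [1.5, -0.2, -0.0]
finger_gap: 0.0307
grip_force: 60.2
```

Emit:
{"api": "move_arm", "payload": {"steps": [[[0,0,0],0,0.06],[[0,0,0],0,0.06],[[0,0,0],0,0.06],[[0,0,0],0,0.06],[[0,0,-0.025],0,0.06],[[0,0,-0.055],0,0.06],[[0,0,-0.075],0,0.06],[[-0.0931,0.2908,-0.075],0,0.06],[[-0.0931,0.2908,-0.075],0,0.06],[[-0.0931,0.2908,-0.075],0,0.06],[[-0.0931,0.2908,-0.075],0,0.06],[[-0.0931,0.2908,-0.075],0,0.06],[[-0.0931,0.2908,-0.075],0,0.06],[[-0.0931,0.2908,-0.075],0,0.06],[[-0.0931,0.2908,-0.075],0,0.06],[[-0.0931,0.2908,-0.075],0,0.06],[[-0.0931,0.2908,-0.075],0,0.06]]}}

```text
time_s: 7.45
eef_pos: [0.6732, 0.1107, 0.1704]
orientation: [-3.141, -0.001, -3.046]
wrist_force: [-1.1, 0.3, -0.5]
finger_gap: 0.06
grip_force: 0.0
```

Run:
```python
from m import *
im,T,d=cap("top");im2,S,d=cap("side")
grinders([(.6736,.1103),(.4685,.0788),(.609,-.188)],[S])
grinders([(.4685,.0788),(.609,-.188)],[T])
print(read_state()["eef_pos"])
```

```text
[0.674 0.11 ] topmid [0.6766 0.1131] 3670 zmax 0.5228 head [0.6746 0.1096 0.0154] body [0.6745 0.1089 0.0238] 172
[0.468 0.079] topmid [0.469  0.0801] 113 zmax 0.1335 head [0.4689 0.0784 0.0153] body [0.4686 0.078  0.0296] 216
  return _methods._mean(a, axis=axis, dtype=dtype,
  ret = um.true_divide(
Traceback (most recent call last):
  File "m.py", line 13, in grinders
    print(np.round(g,3),'topmid',np.round((h[:,:2].min(0)+h[:,:2].max(0))/2,4),len(h),'zmax',round(Q[:,2].max(),4),
                                           ~~~~~~~~~~~^^^
ValueError: zero-size array to reduction operation minimum which has no identity
```

Emit:
{"api": "move_arm", "payload": {"steps": [[[0,0,0.03],0,0.06],[[0,0,0.055],0,0.06],[[0,0,0.07],0,0.06],[[0,0,0.076],0,0.06],[[0,0,0.076],0,0.06],[[0,0,0.076],0,0.02],[[0,0,0.076],0,0.02],[[0,0,0.076],0,0.02],[[0,0,0.076],0,0.02],[[0,0,0.076],0,0.02],[[0,0,0.076],0,0.02],[[0,0,0.076],0,0.02]]}}

```text
time_s: 8.55
eef_pos: [0.6747, 0.1104, 0.0968]
orientation: [3.142, 0.004, -3.047]
wrist_force: [-0.1, 0.5, 6.1]
finger_gap: 0.0309
grip_force: 59.6
```

Run:
```python
from m import *
im,T,d=cap("top");im2,S,d=cap("side")
for P in(T,S):
    Q=P.reshape(-1,3);Q=Q[(abs(Q[:,0]-.571)<.09)&(abs(Q[:,1]+.19)<.04)]
    b=Q[(Q[:,2]>.085)&(Q[:,2]<.2)]
    if len(b)>20: print(circ(b[:,:2]),len(b),b[:,2].max())
```

```text
[ 0.60546127 -0.18357018  0.01244725] 243 0.13157243962564125
```

Emit:
{"api": "move_arm", "payload": {"steps": [[[0,0,-0.004],0,0.02],[[0,0,-0.01],0,0.02],[[0.015,-0.011,-0.015],0,0.02],[[0.04,-0.03,-0.015],0,0.02],[[0.07,-0.051,-0.015],0,0.02],[[0.1,-0.073,-0.015],0,0.02],[[0.13,-0.095,-0.015],0,0.02],[[0.16,-0.117,-0.015],0,0.02],[[0.19,-0.14,-0.015],0,0.02],[[0.22,-0.163,-0.015],0,0.02],[[0.245,-0.185,-0.015],0,0.02],[[0.26,-0.21,-0.015],0,0.02],[[0.26,-0.24,-0.012],0,0.02],[[0.26,-0.265,-0.009],0,0.02],[[0.26,-0.283,-0.006],0,0.02],[[0.26,-0.291,-0.005],0,0.02],[[0.26,-0.291,-0.005],0,0.02],[[0.26,-0.291,-0.005],0,0.02]]}}

```text
time_s: 10.15
eef_pos: [0.4415, -0.2039, 0.0995]
orientation: [3.141, -0.001, -3.049]
wrist_force: [0.4, 0.6, -2.5]
finger_gap: 0.0311
grip_force: 59.8
```

Emit:
{"api": "move_arm", "payload": {"steps": [[[-0.012,0,0],0,0.02],[[-0.025,0,0],0,0.02],[[-0.035,0,0],0,0.02],[[-0.042,0,0],0,0.02],[[-0.048,0,0],0,0.02],[[-0.054,0,0],0,0.02],[[-0.06,0,0],0,0.02],[[-0.066,0,0],0,0.02],[[-0.072,0,0],0,0.02],[[-0.078,0,0],0,0.02],[[-0.084,0,0],0,0.02],[[-0.084,0,0],0,0.02]]}}

```text
time_s: 11.15
eef_pos: [0.5271, -0.1962, 0.0999]
orientation: [-3.141, 0.001, -3.047]
wrist_force: [0.0, -0.5, -2.5]
finger_gap: 0.0307
grip_force: 59.8
```

Emit:
{"api": "move_arm", "payload": {"steps": [[[-0.008,0,0],0,0.02],[[-0.016,0,0],0,0.02],[[-0.024,0,0],0,0.02],[[-0.03,0,0],0,0.02],[[-0.033,0,0.002],0,0.02],[[-0.033,0,0.004],0,0.02],[[-0.033,0,0.004],0,0.02],[[-0.033,0,0.004],0,0.02],[[-0.033,0,0.004],0,0.06],[[-0.033,0,0.004],0,0.06],[[-0.033,0,0.004],0,0.06],[[-0.033,0,0.004],0,0.06],[[-0.033,0,-0.02],0,0.06],[[-0.033,0,-0.05],0,0.06],[[-0.033,0,-0.071],0,0.06]]}}

```text
time_s: 12.4
eef_pos: [0.5588, -0.1934, 0.1725]
orientation: [-3.141, 0.001, -3.047]
wrist_force: [1.5, -0.3, -0.2]
finger_gap: 0.0596
grip_force: 0.0
```

Emit:
{"api": "move_arm", "payload": {"steps": [[[0.064,0.279,0],0,0.06],[[0.064,0.279,0],0,0.06],[[0.064,0.279,0],0,0.06],[[0.064,0.279,0],0,0.06],[[0.064,0.279,0],0,0.06],[[0.064,0.279,0],0,0.06],[[0.064,0.279,0],0,0.06],[[0.064,0.279,0],0,0.06],[[0.064,0.279,0],0,0.06],[[0.064,0.279,0],0,0.06]]}}

```text
time_s: 13.23
eef_pos: [0.4684, 0.0787, 0.1708]
orientation: [-3.141, -0.0, -3.047]
wrist_force: [0.6, 0.1, -0.1]
finger_gap: 0.0601
grip_force: 0.0
```

Run:
```python
from m import *
im,T,d=cap("top"); cv2.imwrite("pics/t2.png",cv2.resize(im[130:290,230:440],None,fx=3.5,fy=3.5))
print(read_state()["eef_pos"])
```

```text
[0.46856158 0.07812621 0.17071129]
```

View pics/t2.png

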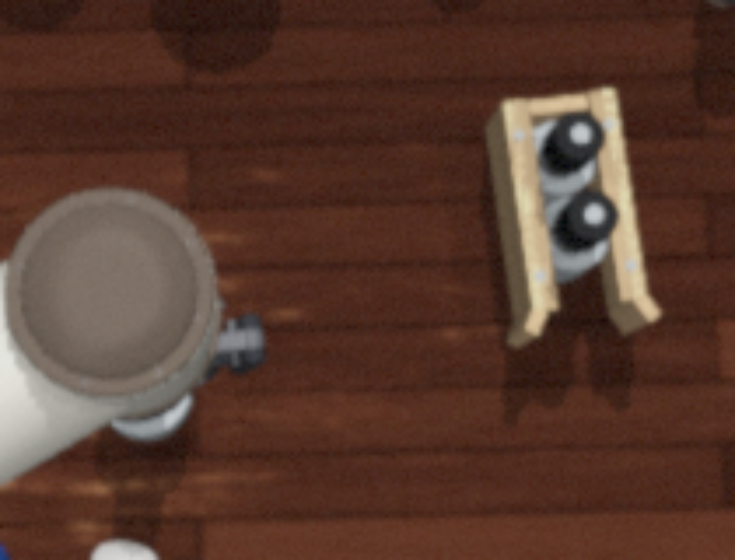

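Both narrow grinders, at crop (575,145) and (585,220), stand upright between the straight walls. The third is next: grasp it and try it at the mouth.

Emit:
{"api": "move_arm", "payload": {"steps": [[[0,0,0.03],0,0.06],[[0,0,0.055],0,0.06],[[0,0,0.07],0,0.06],[[0,0,0.076],0,0.06],[[0,0,0.076],0,0.06],[[0,0,0.076],0,0.02],[[0,0,0.076],0,0.02],[[0,0,0.076],0,0.02],[[0,0,0.076],0,0.02],[[0,0,0.076],0,0.02],[[0,0,0.076],0,0.02],[[0,0,0.076],0,0.02]]}}

```text
time_s: 14.28
eef_pos: [0.4695, 0.0791, 0.096]
orientation: [3.141, 0.003, -3.046]
wrist_force: [-0.6, -0.2, 5.8]
finger_gap: 0.0309
grip_force: 59.3
```

Emit:
{"api": "move_arm", "payload": {"steps": [[[0,0,-0.004],0,0.02],[[0,0,-0.01],0,0.02],[[0.01,-0.015,-0.015],0,0.02],[[0.025,-0.04,-0.015],0,0.02],[[0.04,-0.07,-0.015],0,0.02],[[0.05,-0.1,-0.015],0,0.02],[[0.06,-0.13,-0.015],0,0.02],[[0.063,-0.16,-0.015],0,0.02],[[0.063,-0.19,-0.015],0,0.02],[[0.063,-0.22,-0.015],0,0.02],[[0.063,-0.245,-0.012],0,0.02],[[0.063,-0.265,-0.009],0,0.02],[[0.063,-0.275,-0.006],0,0.02],[[0.063,-0.279,-0.005],0,0.02],[[0.063,-0.279,-0.005],0,0.02],[[0.063,-0.279,-0.005],0,0.02]]}}

```text
time_s: 15.62
eef_pos: [0.4315, -0.2045, 0.0997]
orientation: [3.141, -0.001, -3.047]
wrist_force: [0.3, -0.1, -2.7]
finger_gap: 0.0308
grip_force: 59.9
```

Emit:
{"api": "move_arm", "payload": {"steps": [[[-0.012,0,0],0,0.02],[[-0.025,0,0],0,0.02],[[-0.037,0,0],0,0.02],[[-0.046,0,0],0,0.02],[[-0.053,0,0],0,0.02],[[-0.058,0,0],0,0.02],[[-0.06,0,0],0,0.02],[[-0.062,0,0],0,0.02],[[-0.063,0,0],0,0.02],[[-0.064,0,0],0,0.02],[[-0.064,0,0],0,0.02]]}}

```text
time_s: 16.53
eef_pos: [0.4954, -0.1991, 0.0997]
orientation: [3.141, -0.001, -3.048]
wrist_force: [-0.4, -0.2, -2.9]
finger_gap: 0.0309
grip_force: 59.9
```

Emit:
{"api": "move_arm", "payload": {"steps": [[[-0.001,0,0],0,0.02],[[-0.002,0,0],0,0.02],[[-0.003,0,0],0,0.02],[[-0.004,0,0],0,0.02],[[-0.004,0,0],0,0.02]]}}

```text
time_s: 16.95
eef_pos: [0.4973, -0.1993, 0.0993]
orientation: [3.141, -0.006, -3.047]
wrist_force: [-5.2, -4.3, -0.5]
finger_gap: 0.0306
grip_force: 60.0
```

Emit:
{"api": "move_arm", "payload": {"steps": [[[-0.001,-0.0005,0],0,0.02],[[-0.002,-0.0005,0],0,0.02],[[-0.002,-0.0005,0],0,0.02]]}}

```text
time_s: 17.2
eef_pos: [0.4985, -0.1997, 0.0991]
orientation: [3.141, -0.008, -3.048]
wrist_force: [-5.8, -5.3, -1.6]
finger_gap: 0.0307
grip_force: 59.9
```

It resists at rail x of about -73 mm, a point the other two passed freely, so this is the wide one. I'll back out and carry it to the board.

Emit:
{"api": "move_arm", "payload": {"steps": [[[0.005,0,0],0,0.02],[[0.015,0,0],0,0.02],[[0.03,0,0],0,0.02],[[0.05,0,0],0,0.02],[[0.06,0.01,-0.012],0,0.02],[[0.06,0.03,-0.03],0,0.02],[[0.055,0.06,-0.05],0,0.02],[[0.045,0.09,-0.055],0,0.02],[[0.035,0.12,-0.055],0,0.02],[[0.025,0.15,-0.055],0,0.02],[[0.015,0.18,-0.055],0,0.02],[[0.005,0.21,-0.055],0,0.02],[[-0.005,0.24,-0.055],0,0.02],[[-0.015,0.27,-0.055],0,0.02],[[-0.025,0.3,-0.055],0,0.02],[[-0.035,0.33,-0.055],0,0.02],[[-0.045,0.36,-0.055],0,0.02],[[-0.052,0.39,-0.055],0,0.02],[[-0.06,0.42,-0.055],0,0.02],[[-0.067,0.45,-0.055],0,0.02]]}}

```text
time_s: 18.87
eef_pos: [0.5261, 0.2573, 0.1551]
orientation: [3.14, 0.001, -3.047]
wrist_force: [0.9, -0.3, -3.2]
finger_gap: 0.031
grip_force: 60.1
```

Emit:
{"api": "move_arm", "payload": {"steps": [[[-0.006,0.03,0],0,0.02],[[-0.008,0.055,0.005],0,0.02],[[-0.008,0.068,0.015],0,0.02],[[-0.008,0.072,0.025],0,0.02],[[-0.008,0.072,0.03],0,0.02],[[-0.008,0.072,0.03],0,0.02]]}}

```text
time_s: 19.37
eef_pos: [0.5259, 0.3261, 0.1225]
orientation: [-3.139, -0.004, -3.048]
wrist_force: [0.0, -1.3, -3.3]
finger_gap: 0.0309
grip_force: 60.1
```

Run:
```python
from m import *
im,S,d=cap("side"); cv2.imwrite("pics/s3.png",cv2.resize(im[170:350,240:400],None,fx=3.2,fy=3.2))
s=read_state();print(s["eef_pos"],s["wrist_force"]); e=s["eef_pos"]
Q=S.reshape(-1,3);Q=Q[np.hypot(Q[:,0]-e[0],Q[:,1]-e[1])<.045]
for a,b in((.035,.05),(.05,.065),(.065,.08)):
    q=Q[(Q[:,2]>a)&(Q[:,2]<b)]; print(a,len(q),circ(q[:,:2]))
```

```text
[0.52665913 0.32616125 0.12366094] [-0.28683667 -0.19021493 -2.99439051]
0.035 89 [0.52405759 0.32451202 0.02974689]
0.05 83 [0.52436231 0.32456692 0.02970086]
0.065 87 [0.52471826 0.32496808 0.02927057]
```

View pics/s3.png

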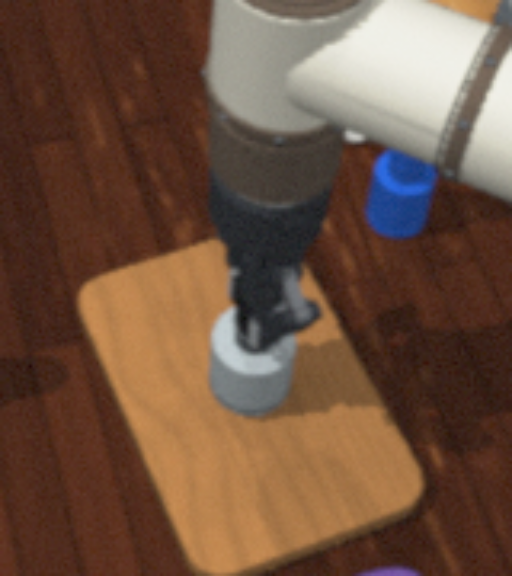

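The grinder hangs upright over the middle of the board, crop (252,370). Lowering it gently.

Emit:
{"api": "move_arm", "payload": {"steps": [[[0,0,0.002],0,0.02],[[0,0,0.004],0,0.02],[[0,0,0.0055],0,0.02],[[0,0,0.0065],0,0.02],[[0,0,0.007],0,0.02],[[0,0,0.007],0,0.02],[[0,0,0.007],0,0.02]]}}

```text
time_s: 20.0
eef_pos: [0.5275, 0.3278, 0.1179]
orientation: [3.142, 0.0, -3.047]
wrist_force: [-0.1, 1.6, -2.1]
finger_gap: 0.0312
grip_force: 60.1
```

Emit:
{"api": "move_arm", "payload": {"steps": [[[0,0,0.0005],0,0.02],[[0,0,0.001],0,0.02],[[0,0,0.001],0,0.02]]}}

```text
time_s: 20.25
eef_pos: [0.5276, 0.328, 0.1174]
orientation: [3.141, 0.001, -3.047]
wrist_force: [-1.0, 0.2, 0.9]
finger_gap: 0.0306
grip_force: 60.5
```

Contact. I'll release, rise straight up and back off.

Emit:
{"api": "move_arm", "payload": {"steps": [[[0,0,0],0,0.035],[[0,0,0],0,0.045],[[0,0,0],0,0.06],[[0,0,0],0,0.06],[[0,0,0],0,0.06],[[0,0,-0.02],0,0.06],[[0,0,-0.045],0,0.06],[[0,0,-0.075],0,0.06],[[0,0,-0.11],0,0.06],[[0,-0.04,-0.12],0,0.06],[[0,-0.08,-0.12],0,0.06],[[0,-0.12,-0.12],0,0.06],[[0,-0.16,-0.12],0,0.06],[[0,-0.2,-0.12],0,0.06],[[0,-0.23,-0.12],0,0.06],[[0,-0.23,-0.12],0,0.06],[[0,-0.23,-0.12],0,0.06]]}}

```text
time_s: 21.67
eef_pos: [0.5491, 0.0973, 0.237]
orientation: [3.141, 0.0, -3.05]
wrist_force: [-0.2, -0.7, 0.1]
finger_gap: 0.0602
grip_force: 0.0
```

Run:
```python
from m import *
im,T,d=cap("top");im2,S,d=cap("side")
a=cv2.resize(im[60:290,90:500],None,fx=1.2,fy=1.2);b=cv2.resize(im2[90:380,130:400],None,fx=1.05,fy=.95)
h=max(a.shape[0],b.shape[0]);pad=lambda x:cv2.copyMakeBorder(x,0,h-x.shape[0],0,0,0)
o=np.hstack([pad(a),pad(b)]);print(o.shape);cv2.imwrite("pics/fin.png",o)
grinders([(.527,.327)],[S])
for P in(T,S):
    Q=P.reshape(-1,3);Q=Q[(abs(Q[:,0]-.571)<.09)&(abs(Q[:,1]+.19)<.04)&(Q[:,2]>.09)&(Q[:,2]<.16)]
    for m in(Q[:,0]>.583,Q[:,0]<.583):
        c=circ(Q[m][:,:2]); print(c,m.sum(),'l',(c[0]-.571)*.9956+(c[1]+.1907)*.0939,Q[m][:,2].max())
print(read_state()["time_s"])
```

```text
(276, 776, 3)
[0.527 0.327] topmid [0.5116 0.3138] 598 zmax 0.5536 head [0.5252 0.3235 0.0184] body [0.5241 0.3209 0.0416] 741
[ 0.60543945 -0.18359476  0.01227394] 231 l 0.034955095828227145 0.13208594522656014
[ 0.55652188 -0.18862042  0.01219646] 229 l -0.014219140869039595 0.1316367859459684
[ 0.6091757  -0.18600834  0.01317222] 165 l 0.03844826950261491 0.13301202910393028
[ 0.56013068 -0.19111007  0.01292114] 165 l -0.010859999255040281 0.13244335468325819
21.7667
```

View pics/fin.png

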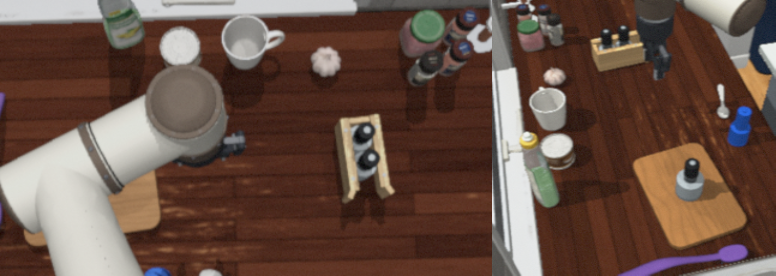

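The final picture shows the two narrow grinders in the rail, at (363,135) and (368,162), and the wide one upright in the middle of the board at (690,185). The mug, tin and garlic have not moved, and the gripper is clear of everything.

```bash
python3 -c "
from h import *
print(bot.finish_job())"
```

```text
the job is handed in; nothing more can be done
None
```

The job is handed in: the two 48 mm grinders stand in the rail one behind the other, the 60 mm one jammed at the mouth and now stands upright in the middle of the board, and everything is released.

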